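# Lower a computer's swing-up drive cage off its ratchet

## Task

The drive cage of the opened desktop computer on the bench stands tilted up, held by a ratchet. Press the thumb tab of its pawl down with a fingertip until it snaps over and stays free, then push the cage down past the teeth until it is fully home, level with the rim of the case. Only press and push: do not lift the cage, and leave the loose parts in and around the computer where they lie.

Things in the scene. Friction and masses are not known exactly. Their poses are not given: they have to be found in the camera images.
- computer: Desktop computer case, cover off, a fixed open steel box lying on the bench, 98 mm high. Origin on the bench; x from the black front bezel (x -183 to -165 mm) to the rear panel (x 185), y -170 to 180, z up. Cage: front, y 12 to 162. Fan duct: x 100 to 182, y 35 to 172, 68 high. Power supply: x 40 to 182, y -165 to -35, 70 high. Once the job is done nothing fixed in it tops 101 mm.
- drive_cage (a joint): Tilt of the drive cage, rad: 0 = fully home (top plate level, 92 mm over the bench), grows as the free end rises, starts at 0.5 to 0.9, stop at 1.05. Steel box 165 mm from hinge to free end, 150 wide, 70 high, about 0.7 kg. Stiff hinge: pawl free, it stays where left and needs about 4 to 14 N down on its top plate. Pawl engaged, it sinks at most one tooth (0.12 rad), then is blocked.
- cage_push (a point): On the middle of the cage's flat top plate, 145 mm from the hinge axis (20 mm from the free end) and 12 mm above that axis when level. Axes of the cage: z is the plate's outward normal, x points to the hinge, y across the cage (75 mm either side). Pressing straight down here turns the cage down; the finger slides along the plate as it sinks.
- cage_hinge (a point): Middle of the cage's hinge axis, 80 mm above the bench; from here the cage's free end lies towards the front bezel, the thumb tab towards the rear panel.
- pawl (a joint): Turn of the ratchet pawl, rad: 0 to about 0.13 = engaged (its hook rides in the teeth of the quadrant on the cage's side), 0.40 = free. An over-centre spring returns it below 0.22 and snaps it on to 0.40 above that, where it stays by itself. Pressing its thumb tab down turns it free; about 4 to 8 N at first, then less; it trips within 15 mm of travel.
- pawl_tab (a point): Middle of the top of the pawl's thumb tab: plain steel plate, 52 mm along the computer's x, 34 mm along y, behind the cage's hinge beside the toothed quadrant, clear all round, about 103 mm above the bench when engaged. Pressed free it rests some 21 mm lower and 17 mm nearer the rear panel. Axes turn with the pawl; engaged, x points to the rear panel, z up.
- memory_module: Loose memory module 133 x 30 x 7 mm lying flat on the fan duct. Origin at the centre of its underside, x along its length.
- small_drive: Loose small flat drive 100 x 70 x 7 mm lying flat on the power supply. Origin at the centre of its underside.
- hard_disk: Loose hard disk 147 x 102 x 26 mm lying on the bench. Origin at the centre of its underside.
- screwdriver: Loose screwdriver 210 mm long lying on the bench, along its x. Origin at its underside, mid-length.
- spray_bottle: White bottle standing on the bench, 60 mm across, 160 mm high. Origin at the centre of its base.
- screw_dish: Shallow steel dish on the bench, 110 mm across, 28 mm high. Origin at the centre of its base.
- heat_sink: Loose finned heat sink 70 x 70 x 38 mm standing on the bench. Origin at the centre of its base.

How it is judged:
By the outcome, as a careful person would: the job done as asked, in the order asked, and still so for the second after the job is handed in, with the robot touching nothing.
It also fails if it takes over 45 s, if anything falls off the work surface, if the arm or the gripper's body presses on something with over 40 N, if the wrist force passes 120 N, or if a joint passes its speed limit or range.

## Robot

A 7-joint arm with a two-finger parallel gripper is mounted at the origin on the work surface. World frame = base frame: x ahead of the robot, y to its left, z up, the work surface at z = 0. Lengths are in mm, angles in rad, forces in N, time in s.
With the tool pointing down it reaches from about 400 to 850 mm from the base axis. Payload 4.4 kg.
Tool frame: the origin (TCP) lies midway between the tips of the shut fingers; the grasp point (between the pads) lies 19 mm behind it; z points along the fingers, y is the direction in which the jaws open and shut (so a half turn about z gives the same grasp; the last joint's range is limited). The gripper opens to 94 mm and grips with 3 to 60 N. Pads are 16 mm wide; open, the fingers measure 119 mm over their backs; the gripper's body (75 mm by 177 mm) begins 78 mm behind the grasp point.
Start: joints at [-1.183, 0.628, 0.038, 1.517, -0.027, 0.996, -0.02], TCP at [284.928, 584.239, 179.578] pointing down, gripper open.
Joint ranges: [-3.06, 3.06], [-0.37, 2.12], [-1.25, 1.32], [0.18, 2.47], [-1.1, 4.24], [0.23, 1.98], [-2.94, 2.94]. Speed limits (rad/s): [2.57, 2.57, 3.14, 3.14, 3.14, 3.14, 3.14].

## Interface

Orientations are given as a unit quaternion [x, y, z, w].
In Python, from bench import monitor, capture, close_job, search_frame, masks_of gives the robot as it stands. The module is installed in compiled form; this text tells all that it offers.
- The arm moves only by the tool move_arm, never from a script. Its argument "moves" is a list of rows, each a list of 3 entries, a list of its own where there are three numbers: the finger opening in mm, from 0 to 94, then the shift along the world's x, y, z in mm, then the turn, a rotation vector about the world's x, y, z in rad. In form: [[grip, [dx, dy, dz], [rx, ry, rz]], ...]. A call has 1 to 20 rows; each row shifts and turns the commanded pose from where the row before left it; what a row does not reach is not made up. A row lasts 1/8 s, in which the tool goes at most 62.5 mm and 10.7 degrees, less where a joint would pass 70% of its speed; a pose out of reach is approached as far as the arm can. A call with a gripper value outside its range is refused whole. The fingers move at their own pace and stop on an object; "force" is the grip in N (left out, the last holds). Time passes only in rows, so rows that do not move let the fingers close. It gives the time, the measured TCP pose, the force and the opening at its end, in the units of the state.
- monitor.get_state(): the state, without advancing time (a new reading comes with each control period).
- capture(name): name is "scene" or "top" or "wrist"; returns a dict with "image" (384x512x3 uint8, blue, green, red), "fov_y" (degrees; the focal length in pixels is half the picture's height over the tangent of half this angle, whatever the lens; pixels are square), "cx", "cy" (the principal point, pixels), "eye" and "orientation" of the camera in the world; the wrist camera has in their place "mount" (4x4, takes a point from camera to tool coordinates, whose origin is the TCP and whose axes are the flange's). Camera axes: x right, y up, looking along -z (the intrinsics and any distortion apply to the point x, -y, -z); pixel columns grow to the right and rows downward; lengths in mm; the calibration is good to about 2 mm. The wrist camera is an equidistant fisheye: a pixel r from the principal point sees the ray r / f radians off the axis. A picture is of the moment at which its call begins: read the wrist's pose just before it. There is no depth.
- close_job(): hands the job in, once; it reports no verdict.
Trained networks look in the newest picture that a camera, given by its name, has taken for a name from the list of things; names that differ only in an ending like _2 or _b are one class to them, and where a whole thing is asked for, a point or a joint stands for the part that bears it (a point fixed in the world has none). Each returns a list of dicts, best first, with "score" (0 to 1); they miss things now and then, are a little off and sometimes report something else, mostly with a low value. They report only what shows in the picture. A call takes as long as a camera call.
- search_frame(camera, target): "centre" ([x, y, z] in mm, in world coordinates, good to about 4 mm: the middle of the surface that is visible of it).
- masks_of(camera, target): "region" (384x512 bool, what is visible of it).
The state is a dict: "t": time; "joint_positions": joint angles; "joint_velocities": joint speeds; "effort": joint torques, N m; "eef_pos": TCP position; "ee_rot": TCP orientation; "contact_force": force on the tool from outside, world axes, zero at the start; "ft_torque": the same for the moment, N m; "finger_gap": finger opening in mm.
Only numpy, scipy, OpenCV 4.12 (cv2) and the standard library are available. Lean on these libraries where they do the work, as an engineer would, in place of code of your own. Each camera call takes 0.05 s, during which the arm holds its last target.

## Working session

There is one attempt and no reset: what is moved stays moved. The work goes in short steps, Python scripts to look and compute and a tool call to move; the robot and the scene stay as the last step left them, time stands still between calls to the robot, and variables do not carry over. Pictures are saved under pics/ and viewed, and the job is handed in when it is done.

Besides the shell and the picture viewer there is one more tool, called in YAML: its name, and indented under it one key for each argument. move_arm: Moves the arm, as the interface text tells. Its arguments: {"type":"object","properties":{"moves":{"type":"array","items":{"type":"array"}},"force":{"type":"number"}},"required":["moves"]}

```bash
mkdir -p pics
python3 - <<'E'
from bench import *
import cv2
s=monitor.get_state();print({k:s[k] for k in('t','eef_pos','ee_rot','contact_force','finger_gap')})
for c in('scene','top'):
    r=capture(c);cv2.imwrite(f'pics/{c}0.png',r['image']);print(c,r['fov_y'],r['eye'],r['orientation'],r['cx'],r['cy'])
    for n in('computer','drive_cage','cage_push','cage_hinge','pawl','pawl_tab','memory_module','small_drive','spray_bottle'):
        print(n,[(round(d['score'],2),[round(float(v)) for v in d['centre']]) for d in search_frame(c,n)[:2]])
E
```

```text
{'t': 0.0, 'eef_pos': array([284.62651509, 583.59248692, 178.67275441]), 'ee_rot': array([ 2.24945401e-01,  9.74370939e-01, -8.97742291e-04, -1.85986119e-04]), 'contact_force': array([ 0.14118856, -0.19412209, -0.31055845]), 'finger_gap': 93.57756632286734}
scene 46.71156813844847 [1381.39524763 -670.69585963  881.52190336] [0.40189322 0.21384017 0.41586509 0.78728041] 252.07555860886194 195.40728441719548
computer [(0.73, [602, -108, 68]), (0.22, [456, 48, 77])]
drive_cage [(0.97, [570, -167, 140])]
cage_push [(0.76, [568, -167, 137]), (0.47, [559, 66, 93])]
cage_hinge [(0.65, [574, -167, 136])]
pawl [(0.72, [555, 66, 97])]
pawl_tab [(0.61, [558, 61, 95]), (0.6, [603, -107, 69])]
memory_module [(0.66, [456, 48, 77])]
small_drive [(0.62, [658, 89, 78])]
spray_bottle [(0.88, [459, -627, 84]), (0.32, [455, 51, 77])]
top 57.53502757581477 [ 385.45339602  -76.86468004 1121.78162805] [-0.03428398  0.03535466  0.71133325 -0.70112742] 254.88711326926577 190.79077738144008
computer [(0.68, [577, -63, 70])]
drive_cage [(0.97, [532, -134, 150]), (0.5, [580, 381, 32])]
cage_push [(0.72, [527, -129, 148])]
cage_hinge [(0.93, [527, -133, 147]), (0.15, [411, 453, 15])]
pawl [(0.62, [551, 72, 100])]
pawl_tab [(0.51, [549, 72, 100])]
memory_module [(0.5, [528, -132, 147])]
small_drive [(0.57, [654, 88, 78])]
spray_bottle [(0.66, [430, -608, 105])]
```

View pics/scene0.png

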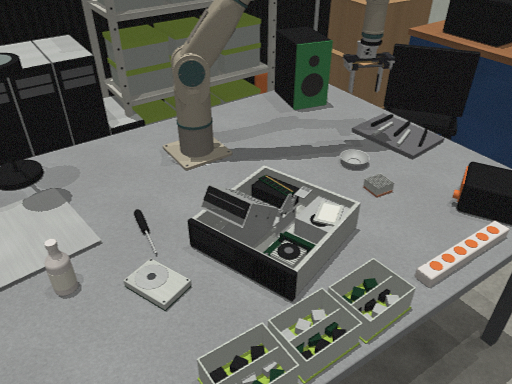

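View pics/top0.png

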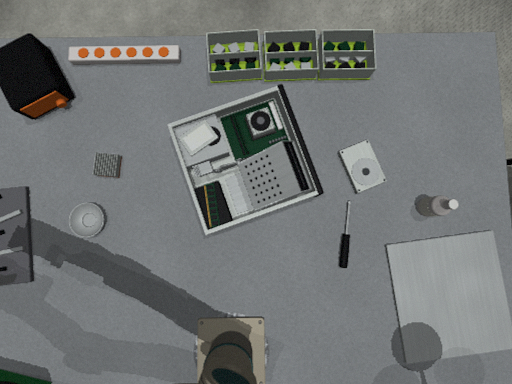

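Run:
```python
import cv2
a=cv2.imread('pics/top0.png')[75:245,155:335];cv2.imwrite('pics/top0z.png',cv2.resize(a,None,fx=3.5*1.2/1.2,fy=3.5,interpolation=cv2.INTER_CUBIC))
a=cv2.imread('pics/scene0.png')[160:310,180:370];cv2.imwrite('pics/scene0z.png',cv2.resize(a,None,fx=4,fy=4,interpolation=cv2.INTER_CUBIC))
```

```text
(no output)
```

View pics/top0z.png

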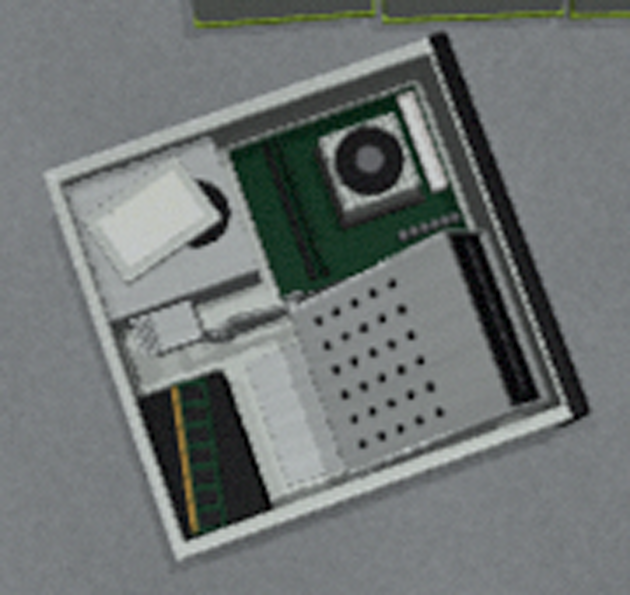

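View pics/scene0z.png

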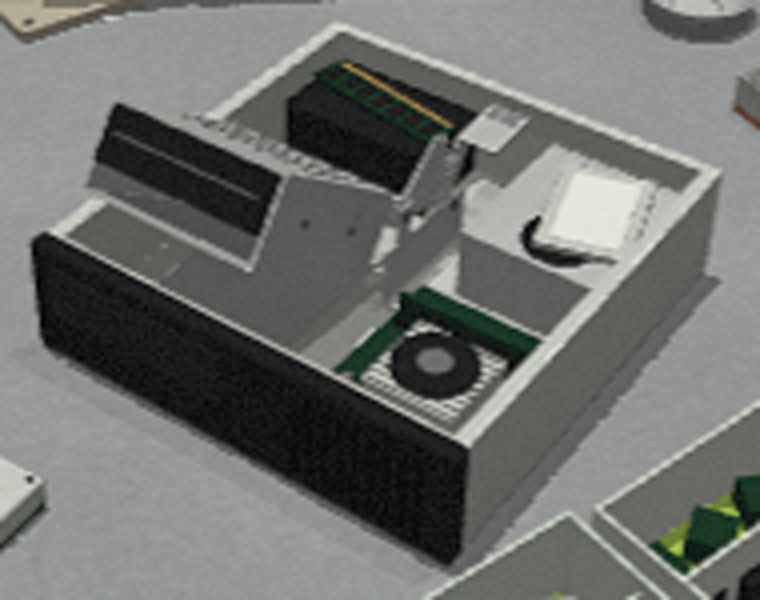

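```bash
cat > h.py <<'E'
import numpy as np
from scipy.spatial.transform import Rotation as R
CAM={}
def proj(cam,P):
    P=np.atleast_2d(P); q=R.from_quat(cam['orientation']).inv().apply(P-cam['eye'])
    f=192/np.tan(np.radians(cam['fov_y'])/2)
    return np.c_[cam['cx']+f*q[:,0]/-q[:,2], cam['cy']-f*q[:,1]/-q[:,2]]
def ray(cam,u,v):
    f=192/np.tan(np.radians(cam['fov_y'])/2)
    d=R.from_quat(cam['orientation']).apply([(u-cam['cx'])/f,-(v-cam['cy'])/f,-1]);return np.array(cam['eye']),d/np.linalg.norm(d)
def atz(cam,u,v,z):
    e,d=ray(cam,u,v);return e+d*(z-e[2])/d[2]
E
python3 - <<'E'
from h import *
from bench import *
from scipy.optimize import least_squares
import pickle
S=capture('scene');T=capture('top')
pickle.dump((S,T),open('cams.pkl','wb'))
C=np.array([[-183,-170,98],[-183,180,98],[185,180,98],[185,-170,98.]])
t=np.array([[440,38],[585,412],[180,555],[47,175]])/3.5+[155,75]
s=np.array([[465,445],[37,237],[338,28],[718,172]])/4+[180,160]
def W(p,C): return R.from_euler('z',p[2]).apply(C)+[p[0],p[1],0]
fun=lambda p:np.r_[(proj(T,W(p,C))-t).ravel(),(proj(S,W(p,C))-s).ravel()]
r=least_squares(fun,[577,-63,1.87]);print(r.x,r.fun.round(1))
np.save('pose.npy',r.x)
for c,K in(('top',T),('scene',S)):
    for n in('drive_cage','pawl','pawl_tab','memory_module','small_drive'):
        capture(c)
        m=masks_of(c,n)
        for d in m[:2]:
            g=d['region'];y,x=np.nonzero(g);print(c,n,round(d['score'],2),x.min(),x.max(),y.min(),y.max(),x.mean(),y.mean(),g.sum())
for n in ([551,72,100],[555,66,97]):print(R.from_euler('z',r.x[2]).inv().apply(np.array(n)-[r.x[0],r.x[1],0]))
E
```

```text
[589.90879521 -45.57930086   1.90698717] [ 0.  -1.8  0.3 -0.8 -2.1  1.7 -2.7 -0.3 -2.3  3.4 -1.7  1.2 -0.8 -2.7
  1.  -1.6]
top drive_cage 0.89 218 310 140 210 272.8540935672515 174.3035087719298 3420
top pawl 0.66 193 219 162 175 203.2 168.62790697674419 215
top pawl 0.37 70 102 203 236 85.48636859323882 219.89749182115594 917
top pawl_tab 0.5 192 220 160 176 203.30769230769232 168.31174089068827 247
top memory_module 0.69 204 218 183 227 211.13863636363635 204.66363636363636 440
top memory_module 0.54 217 311 140 209 272.32785923753664 174.20381231671556 3410
top small_drive 0.73 179 217 120 155 197.83964646464648 137.36742424242425 792
scene drive_cage 0.86 201 292 185 230 242.3150151449589 207.90869753353527 2311
scene pawl_tab 0.47 293 311 187 205 301.24817518248176 193.62773722627736 137
scene memory_module 0.68 260 291 175 194 274.9169960474308 184.5691699604743 253
scene small_drive 0.71 313 343 201 225 328.48618784530385 213.3314917127072 543
[123.83275323  -2.0580482  100.        ]
[116.84907015  -3.85475925  97.        ]
```

Run:
```python
from h import *
from scipy.optimize import least_squares
import pickle
S,T=pickle.load(open('cams.pkl','rb'));p=np.load('pose.npy')
def W(C,p=p): return R.from_euler('z',p[2]).apply(np.atleast_2d(C))+[p[0],p[1],0]
def tri(a,b):
    f=lambda X:np.r_[(proj(T,X)[0]-a),(proj(S,X)[0]-b)]
    r=least_squares(f,[550,60,100.]);return r.x,r.fun
tz=lambda u,v:np.array([u,v])/3.5+[155,75]
sz=lambda u,v:np.array([u,v])/4+[180,160]
for nm,a,b in(('tab',tz(180,328),sz(493,131)),('tabmask',np.array([203.3,168.4]),np.array([301.2,193.6])),('free12',tz(445,235),sz(282,180)),('free162',tz(512,403),sz(118,103))):
    X,f=tri(a,b);print(nm,X.round(1),f.round(1),'comp',R.from_euler('z',-p[2]).apply(X-[p[0],p[1],0]).round(1))
print(atz(T,*tz(180,328),103),atz(S,*sz(493,131),103))
t=np.array([tz(445,235),tz(512,403)]);s=np.array([sz(282,180),sz(118,103)])
def f(q):
    h,th=q;x=h-165*np.cos(th)+12*np.sin(th)*1;z=80+165*np.sin(th)+12*np.cos(th)
    # normal tilts: free end rises -> plate normal leans to +x (hinge/rear)
    P=W([[x,12,z],[x,162,z]]);return np.r_[(proj(T,P)-t).ravel(),(proj(S,P)-s).ravel()]
r=least_squares(f,[0,.6]);print(r.x,r.fun.round(1))
```

```text
tab [557.7  68.1  97.7] [-1.6 -1.1 -2.   0.4] comp [118.   -7.1  97.7]
tabmask [555.4  72.   93.3] [ 0.4  0.3  0.5 -0.1] comp [122.4  -6.2  93.3]
free12 [ 611.7 -154.8  181.4] [-0.3 -0.2 -0.3  0. ] comp [-110.3   15.5  181.4]
free162 [ 478.7 -202.5  185.4] [-0.5 -0.3 -0.6 -0. ] comp [-111.4  156.7  185.4]
[553.53129517  62.62857811 103.        ] [565.14430281  69.13774043 103.        ]
[19.16136139  0.59614383] [-0.6 -1.5 -0.2  1.8  0.7  0.2 -1.8  0.1]
```

move_arm:
  moves:
    - [0, [10, -20, 20], [0, 0, 0]]
    - [0, [15, -35, 20], [0, 0, 0]]
    - [0, [20, -40, 10], [0, 0, 0]]
    - [0, [20, -40, 0], [0, 0, 0]]
    - [0, [20, -40, 0], [0, 0, 0]]
    - [0, [20, -40, 0], [0, 0, 0]]
    - [0, [20, -40, 0], [0, 0, 0]]
    - [0, [20, -40, 0], [0, 0, 0]]
    - [0, [20, -40, 0], [0, 0, 0]]
    - [0, [20, -40, 0], [0, 0, 0]]
    - [0, [20, -40, 0], [0, 0, 0]]
    - [0, [20, -40, 0], [0, 0, 0]]
    - [0, [20, -30, 0], [0, 0, 0]]
    - [0, [15, -25, 0], [0, 0, 0]]
    - [0, [5, -10, 0], [0, 0, 0]]
    - [0, [0, 0, 0], [0, 0, 0]]

```text
t: 4.1
eef_pos: [549.7, 64.2, 229.5]
ee_rot: [0.225, 0.974, 0.0, -0.0]
contact_force: [-0.6, 0.1, -0.1]
finger_gap: 0.6
```

Run:
```python
from bench import *
import cv2,pickle
s=monitor.get_state();print(s['t'],s['eef_pos'],s['ee_rot'],s['joint_positions'],s['finger_gap'])
w=capture('wrist');pickle.dump((s,w),open('w1.pkl','wb'));cv2.imwrite('pics/w1.png',cv2.resize(w['image'],(800,600)))
print(w['fov_y'],w['cx'],w['cy'],w['mount'])
for n in('pawl_tab','pawl'):print(n,search_frame('wrist',n))
```

```text
4.1 [549.71195462  64.19156868 229.47745922] [ 2.25373464e-01  9.74272414e-01  6.72929138e-05 -2.44846592e-04] [-0.25523382  0.4367024   0.12994602  1.72835338 -0.06634893  0.98120156
  1.01573053] 0.6121393387027315
65.70646984690485 250.50596776493003 191.05244122193346 [[-3.69857087e-04  9.61793407e-01  2.73776014e-01  7.83566394e+01]
 [ 9.99999920e-01  3.97771290e-04 -4.64494569e-05 -5.59084784e-01]
 [-1.53575020e-04  2.73775975e-01 -9.61793477e-01 -2.04890651e+02]
 [ 0.00000000e+00  0.00000000e+00  0.00000000e+00  1.00000000e+00]]
pawl_tab [{'centre': [552.3, 75.2, 99.0], 'score': 0.85}]
pawl [{'centre': [552.7, 70.6, 101.7], 'score': 0.66}]
```

View pics/w1.png

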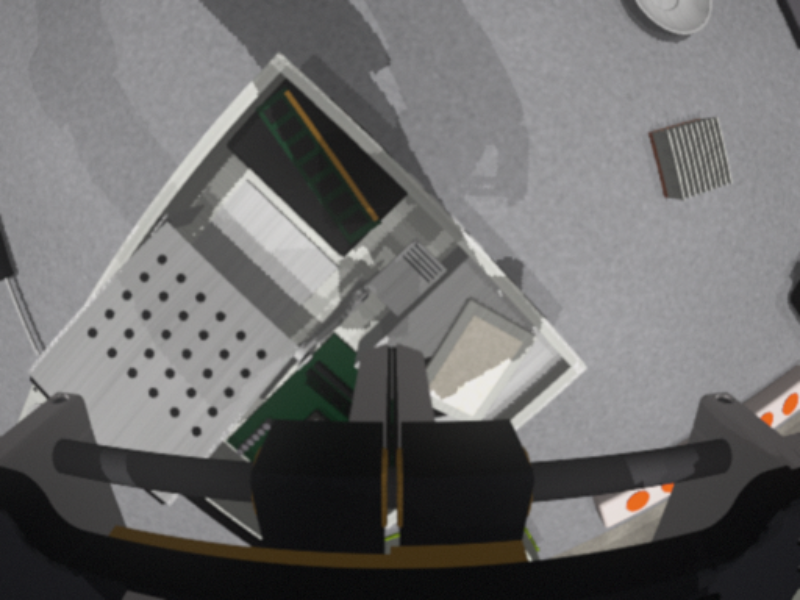

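```bash
cat >> h.py <<'E'
def wray(s,w,u,v):
    f=192/np.tan(np.radians(w['fov_y'])/2)
    a=np.array([u-w['cx'],v-w['cy']]);r=np.hypot(*a);th=r/f
    d=np.array([a[0]/r*np.sin(th),-a[1]/r*np.sin(th),-np.cos(th)])
    M=np.array(w['mount']);Rt=R.from_quat(s['ee_rot'])
    return Rt.apply(M[:3,3])+s['eef_pos'],Rt.apply(M[:3,:3]@d)
def watz(s,w,u,v,z):
    e,d=wray(s,w,u,v);return e+d*(z-e[2])/d[2]
E
python3 - <<'E'
from h import *
import pickle
s,w=pickle.load(open('w1.pkl','rb'));p=np.load('pose.npy')
def comp(X):return R.from_euler('z',-p[2]).apply(X-[p[0],p[1],0]).round(1)
for q,z in(((408,279),103),((405,243),103),((447,278),103),((410,315),103),((367,282),103),((282,57),98),((583,366),98),((35,383),98)):
    X=watz(s,w,q[0]*.64,q[1]*.64,z);print(q,X.round(1),comp(X))
E
python3 - <<'E'
import cv2
a=cv2.imread('pics/w1.png')[200:360,320:520];cv2.imwrite('pics/w1z.png',cv2.resize(a,None,fx=4,fy=3.7,interpolation=cv2.INTER_CUBIC))
E
```

```text
(408, 279) [555.7  74.2 103. ] [124.3  -7.3 103. ]
(405, 243) [530.7  83.8 103. ] [141.7  13.2 103. ]
(447, 278) [567.6 100.4 103. ] [145.1 -27.1 103. ]
(410, 315) [581.4  63.6 103. ] [105.9 -28.  103. ]
(367, 282) [544.5  46.1 103. ] [101.6  12.6 103. ]
(282, 57) [366.4  64.9  98. ] [178.  174.6  98. ]
(583, 366) [689. 175.  98.] [ 175.6 -166.3   98. ]
(35, 383) [ 485.1 -312.8   98. ] [-217.7  187.1   98. ]
```

View pics/w1z.png

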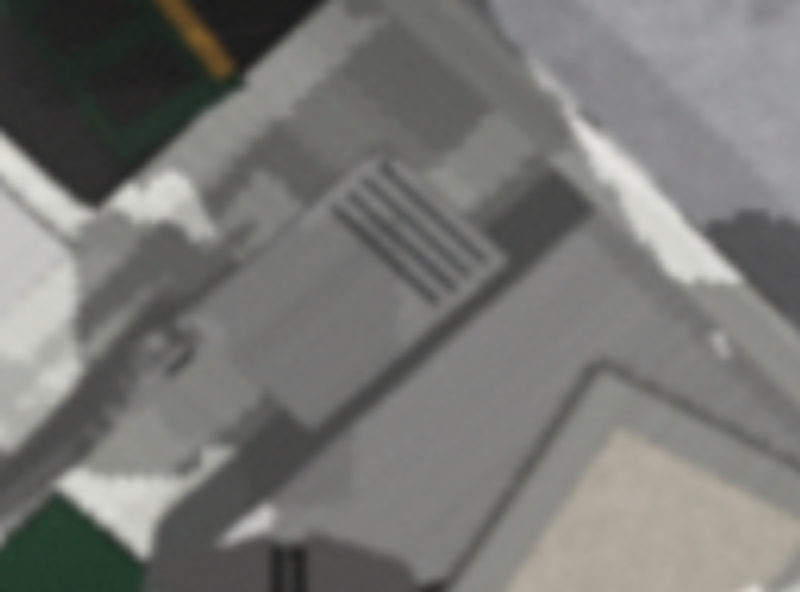

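move_arm:
  moves:
    - [0, [2, 6, -20], [0, 0, 0]]
    - [0, [2, 5, -35], [0, 0, 0]]
    - [0, [0, 0, -35], [0, 0, 0]]
    - [0, [0, 0, -20], [0, 0, 0]]
    - [0, [0, 0, -6], [0, 0, 0]]
    - [0, [0, 0, 0], [0, 0, 0]]
    - [0, [0, 0, -3], [0, 0, 0]]
    - [0, [0, 0, -3], [0, 0, 0]]
    - [0, [0, 0, -3], [0, 0, 0]]

```text
t: 5.38
eef_pos: [554.2, 75.3, 104.8]
ee_rot: [0.225, 0.974, 0.0, 0.0]
contact_force: [-0.1, 0.7, -0.4]
finger_gap: 0.7
```

move_arm:
  moves:
    - [0, [0, 0, -3], [0, 0, 0]]
    - [0, [0, 0, -3], [0, 0, 0]]
    - [0, [0, 0, -2], [0, 0, 0]]
    - [0, [0, 0, 0], [0, 0, 0]]

```text
t: 5.88
eef_pos: [553.8, 75.2, 96.4]
ee_rot: [0.225, 0.974, -0.0, -0.0]
contact_force: [-0.8, 0.5, -0.1]
finger_gap: 0.5
```

Run:
```python
from bench import *
import cv2,numpy as np
w=capture('wrist')['image'];cv2.imwrite('pics/w2.png',cv2.resize(w[100:300,180:400],None,fx=3.5,fy=3,interpolation=cv2.INTER_CUBIC))
a=capture('scene')['image'];cv2.imwrite('pics/s2.png',cv2.resize(a[140:260,230:370],None,fx=5,fy=5,interpolation=cv2.INTER_CUBIC))
```

```text
(no output)
```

View pics/w2.png

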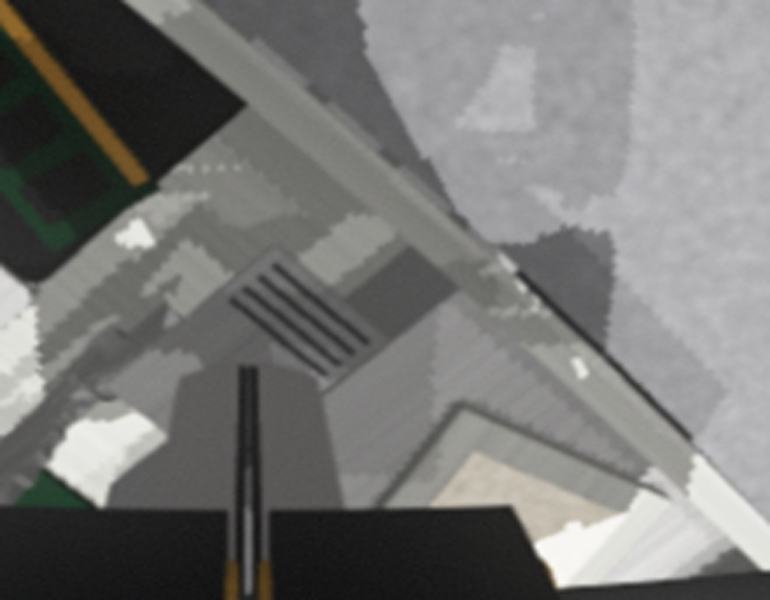

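View pics/s2.png

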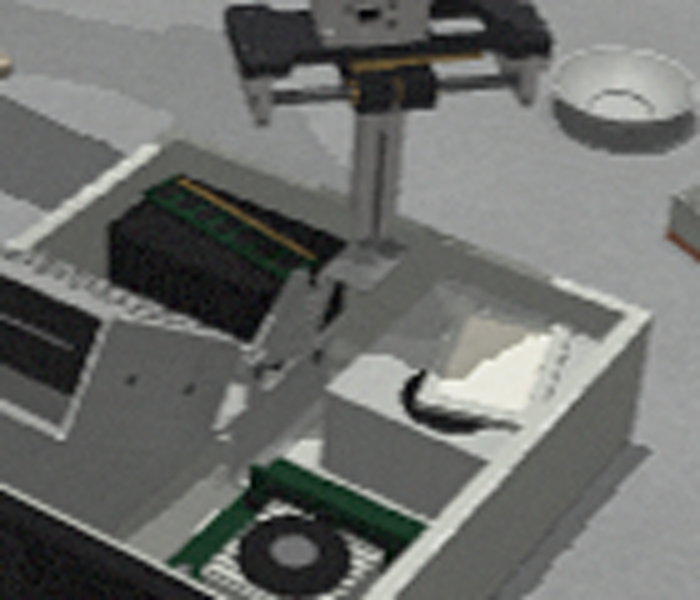

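move_arm:
  moves:
    - [0, [0, 0, -3], [0, 0, 0]]
    - [0, [0, 0, -2], [0, 0, 0]]
    - [0, [0, 0, 0], [0, 0, 0]]

```text
t: 6.35
eef_pos: [553.7, 75.2, 91.3]
ee_rot: [0.225, 0.974, -0.0, -0.0]
contact_force: [-0.2, 0.2, 0.2]
finger_gap: 0.4
```

Run:
```python
from h import *
from bench import *
import pickle,cv2
s,w=pickle.load(open('w1.pkl','rb'));p=np.load('pose.npy')
s2=monitor.get_state();w2=capture('wrist');pickle.dump((s2,w2),open('w3.pkl','wb'))
cv2.imwrite('pics/w3.png',cv2.resize(w2['image'][100:300,180:400],None,fx=3.5,fy=3,interpolation=cv2.INTER_CUBIC))
s96=dict(s2);s96['eef_pos']=np.array([553.8,75.2,96.4])
for a,b in(((265.6,153.9),(258.6,181.7)),((285.9,172.6),(290,215))):
    for z in(80,85,90,95,100,105,110):print(z,watz(s,w,*a,z).round(0),watz(s96,w,*b,z).round(0))
print(search_frame('wrist','pawl_tab'))
capture('scene');print(search_frame('scene','pawl_tab')[:2])
capture('top');print(search_frame('top','pawl_tab')[:2])
```

```text
80 [536.  91.  80.] [536.  90.  80.]
85 [535.  91.  85.] [535.  91.  85.]
90 [534.  91.  90.] [533.  91.  90.]
95 [533.  91.  95.] [532.  92.  95.]
100 [533.  91. 100.] [531.  92. 100.]
105 [532.  91. 105.] [530.  92. 105.]
110 [531.  91. 110.] [529.  93. 110.]
80 [568. 103.  80.] [571. 101.  80.]
85 [566. 103.  85.] [569. 101.  85.]
90 [565. 103.  90.] [567. 101.  90.]
95 [564. 103.  95.] [565. 102.  95.]
100 [563. 103. 100.] [563. 102. 100.]
105 [561. 103. 105.] [561. 102. 105.]
110 [560. 103. 110.] [559. 102. 110.]
[{'centre': [548.9, 80.0, 100.1], 'score': 0.68}]
[{'centre': [554.9, 64.1, 94.0], 'score': 0.73}]
[]
```

View pics/w3.png

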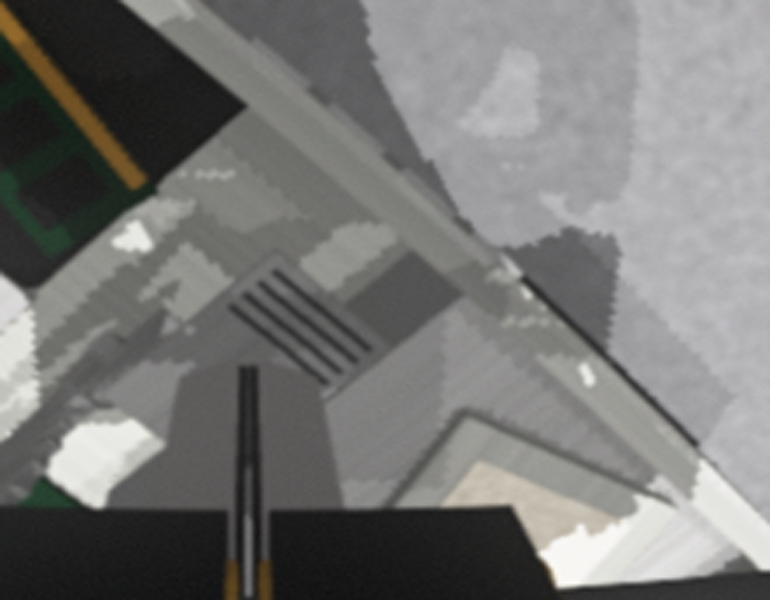

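move_arm:
  moves:
    - [0, [0, 0, -2], [0, 0, 0]]
    - [0, [0, 0, -2], [0, 0, 0]]
    - [0, [0, 0, 0], [0, 0, 0]]

```text
t: 7.02
eef_pos: [553.7, 75.2, 87.3]
ee_rot: [0.225, 0.974, -0.0, -0.0]
contact_force: [0.6, -0.8, 0.3]
finger_gap: 0.4
```

Run:
```python
from h import *
from bench import *
import cv2
w=capture('wrist')['image'];cv2.imwrite('pics/w4.png',cv2.resize(w[100:300,180:400],None,fx=3.5,fy=3,interpolation=cv2.INTER_CUBIC))
a=capture('scene')['image'];cv2.imwrite('pics/s4.png',cv2.resize(a[170:230,270:350],None,fx=9,fy=9,interpolation=cv2.INTER_CUBIC))
```

```text
(no output)
```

View pics/w4.png

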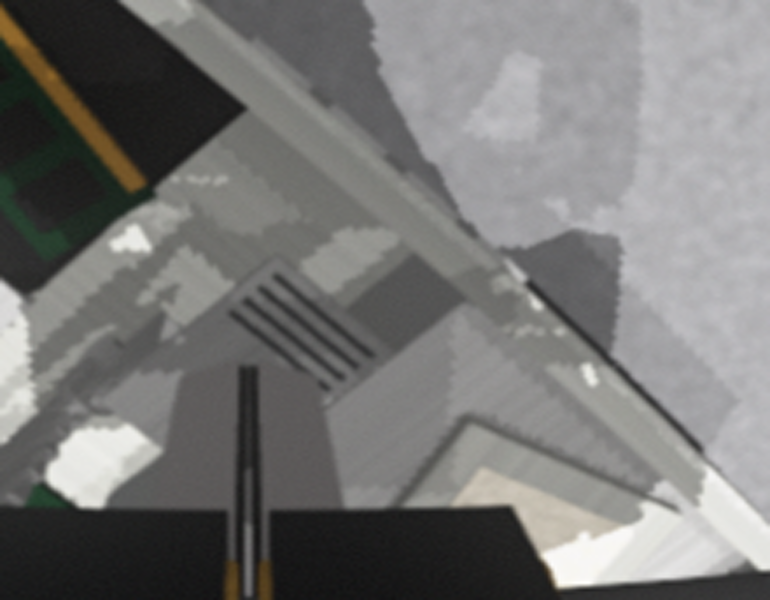

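View pics/s4.png

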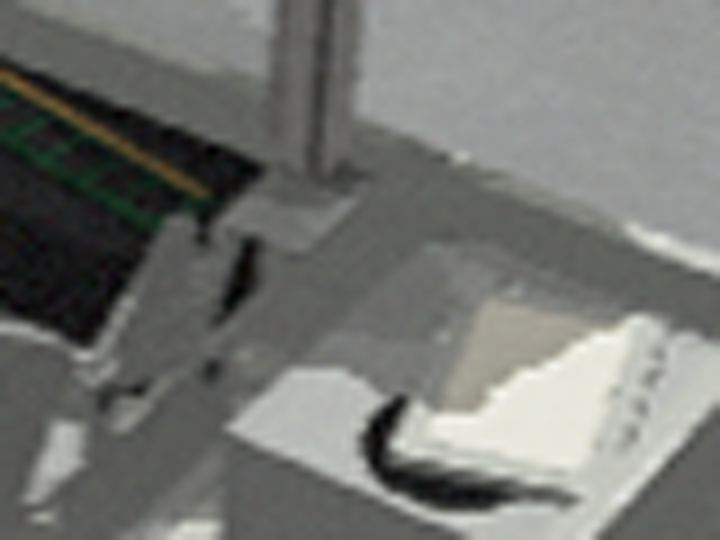

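Run:
```python
from h import *
from bench import *
import pickle
S,T=pickle.load(open('cams.pkl','rb'))
s=monitor.get_state();print(s['t'],s['eef_pos'],s['contact_force'],s['ft_torque'],s['effort'])
P=s['eef_pos'];print('scene tip',proj(S,P),proj(S,P+[0,0,10]),'top',proj(T,P))
M=np.array(pickle.load(open('w1.pkl','rb'))[1]['mount']);q=np.linalg.inv(M)@[0,0,0,1];print(q)
w=capture('wrist');f=192/np.tan(np.radians(w['fov_y'])/2)
for t in([0,0,0,1],[8,0,0,1],[8,12,0,1],[8,-12,0,1]):
    q=(np.linalg.inv(M)@t)[:3];th=np.arccos(-q[2]/np.linalg.norm(q));a=np.array([q[0],-q[1]]);a/=np.linalg.norm(a);u=np.array([w['cx'],w['cy']])+f*th*a;print(t,u,(u-[180,100])*[3.5,3])
```

```text
7.125 [553.89180526  75.19679692  87.52828535] [ 0.28575922 -0.06561577  0.16500308] [0.00905441 0.02525907 0.0088504 ] [-2.47852462e-03 -4.92239499e+01  1.88863434e+00 -1.34644371e+01
 -8.11721315e-03  7.50228949e-02  1.44694213e-04]
scene tip [[302.10086686 194.45659534]] [[302.3092462  191.78965611]] top [[202.93295103 169.48898177]]
[   0.55659941  -19.26853905 -218.51468591    1.        ]
[0, 0, 0, 1] [251.26134076 217.20218852] [249.41469265 351.60656555]
[8, 0, 0, 1] [251.26617067 206.94494423] [249.43159733 320.83483268]
[8, 12, 0, 1] [267.72409249 206.92064341] [307.0343237  320.76193023]
[8, -12, 0, 1] [234.8035375  206.93678483] [191.81238125 320.81035449]
```

Run:
```python
from h import *
from bench import *
import pickle,cv2
S,T=pickle.load(open('cams.pkl','rb'))
M=np.array(pickle.load(open('w1.pkl','rb'))[1]['mount'])
w=capture('wrist');f=192/np.tan(np.radians(w['fov_y'])/2)
for d in (0,5,10,15,19,25,30):
  for x in (0,8):
    q=(np.linalg.inv(M)@[x,0,-d,1])[:3];th=np.arccos(-q[2]/np.linalg.norm(q));a=np.array([q[0],-q[1]]);a/=np.linalg.norm(a);u=np.array([w['cx'],w['cy']])+f*th*a;print(d,x,u.round(1))
cv2.imwrite('pics/w5.png',cv2.resize(w['image'][190:310,190:320],None,fx=6,fy=5,interpolation=cv2.INTER_CUBIC))
a=capture('top')['image'];cv2.imwrite('pics/t5.png',cv2.resize(a[110:230,150:290],None,fx=5.5,fy=5,interpolation=cv2.INTER_CUBIC))
```

```text
0 0 [251.3 217.2]
0 8 [251.3 206.9]
5 0 [251.3 219.7]
5 8 [251.3 209.2]
10 0 [251.3 222.3]
10 8 [251.3 211.6]
15 0 [251.3 225. ]
15 8 [251.3 214.1]
19 0 [251.3 227.2]
19 8 [251.3 216.2]
25 0 [251.4 230.7]
25 8 [251.4 219.4]
30 0 [251.4 233.8]
30 8 [251.4 222.3]
```

View pics/w5.png

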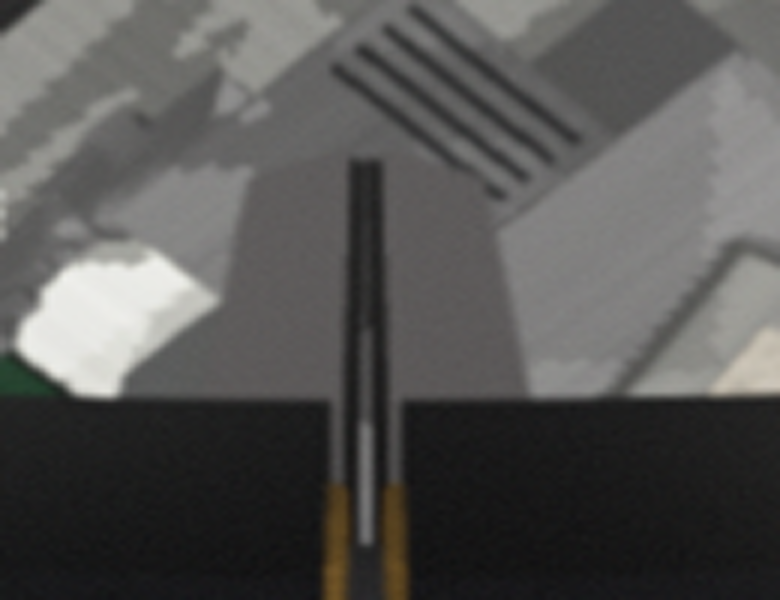

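View pics/t5.png

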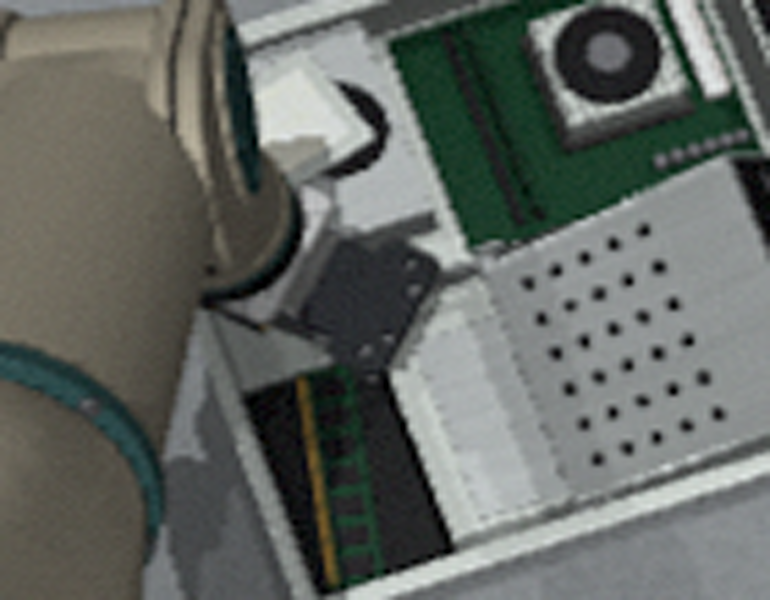

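Run:
```python
from h import *
from bench import *
import pickle
from scipy.optimize import least_squares
S,T=pickle.load(open('cams.pkl','rb'));s,w=pickle.load(open('w1.pkl','rb'))
c=[((320+a/4)*.64,(200+b/3.7)*.64) for a,b in((380,150),(507,258),(315,430),(190,315))]
for z in(75,80,85,90,95,100,105):
    P=[watz(s,w,*q,z) for q in c];print(z,np.mean(P,0).round(1),[round(float(np.linalg.norm(P[i]-P[(i+1)%4])),1) for i in range(4)])
C=np.array([[-183,-170,98],[-183,180,98],[185,180,98],[185,-170,98.]])
t=np.array([[440,38],[585,412],[180,555],[47,175]])/3.5+[155,75]
sc=np.array([[465,445],[37,237],[338,28],[718,172]])/4+[180,160]
def W(p,C): return R.from_euler('z',p[2]).apply(C)+[p[0],p[1],p[3]]
for wt,ws in((1,1),(0,1),(1,0)):
    fun=lambda p:np.r_[wt*(proj(T,W(p,C))-t).ravel(),ws*(proj(S,W(p,C))-sc).ravel()]
    r=least_squares(fun,[577,-63,1.87,0]);print(r.x.round(2),r.fun.round(1))
print([ (k,np.round(v,3)) for k,v in T.items() if k!='image'],[k for k in w])
```

```text
75 [561.3  71.7  75. ] [34.6, 54.3, 36.2, 52.0]
80 [560.1  72.   80. ] [34.1, 53.5, 35.7, 51.3]
85 [559.   72.4  85. ] [33.6, 52.8, 35.2, 50.5]
90 [557.8  72.8  90. ] [33.1, 52.0, 34.7, 49.8]
95 [556.7  73.1  95. ] [32.7, 51.3, 34.2, 49.1]
100 [555.6  73.5 100. ] [32.2, 50.5, 33.7, 48.4]
105 [554.4  73.9 105. ] [31.7, 49.8, 33.2, 47.6]
[589.59 -45.19   1.91  -1.73] [-0.1 -1.4  0.  -0.6 -2.2  1.8 -2.7  0.  -2.3  3.8 -1.6  1.6 -0.8 -2.4
  0.9 -1.2]
[570.59 -26.78   1.91 -20.69] [-0.   0.  -0.   0.  -0.   0.  -0.   0.  -1.3  1.5  1.7  1.1  0.1 -1.6
 -0.3 -1.5]
[592.86 -48.43   1.9  -20.39] [ 0.7  0.1 -0.3 -0.8 -0.5  0.3  0.1  0.4 -0.   0.  -0.   0.  -0.   0.
  0.   0. ]
[('fov_y', np.float64(57.535)), ('cx', np.float64(254.887)), ('cy', np.float64(190.791)), ('eye', array([ 385.453,  -76.865, 1121.782])), ('orientation', array([-0.034,  0.035,  0.711, -0.701]))] ['image', 'fov_y', 'cx', 'cy', 'mount']
```

move_arm:
  moves:
    - [0, [0, 0, -2], [0, 0, 0]]
    - [0, [0, 0, -2], [0, 0, 0]]
    - [0, [0, 0, 0], [0, 0, 0]]

```text
t: 7.65
eef_pos: [553.7, 75.2, 83.3]
ee_rot: [0.225, 0.974, -0.0, -0.0]
contact_force: [-0.4, -0.1, 0.2]
finger_gap: 0.5
```

move_arm:
  moves:
    - [0, [0, 0, -2], [0, 0, 0]]
    - [0, [0, 0, -2], [0, 0, 0]]
    - [0, [0, 0, 0], [0, 0, 0]]

```text
t: 8.02
eef_pos: [553.7, 75.2, 79.4]
ee_rot: [0.225, 0.974, -0.0, -0.0]
contact_force: [-0.1, 0.3, -0.0]
finger_gap: 0.5
```

Run:
```python
from h import *
from bench import *
import cv2
w=capture('wrist')['image'];a=cv2.resize(w[190:310,190:320],(390,400),interpolation=cv2.INTER_CUBIC)
b=capture('scene')['image'];b=cv2.resize(b[165:215,280:330],(400,400),interpolation=cv2.INTER_CUBIC)
cv2.imwrite('pics/c6.png',np.hstack([a,b]))
```

```text
(no output)
```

View pics/c6.png

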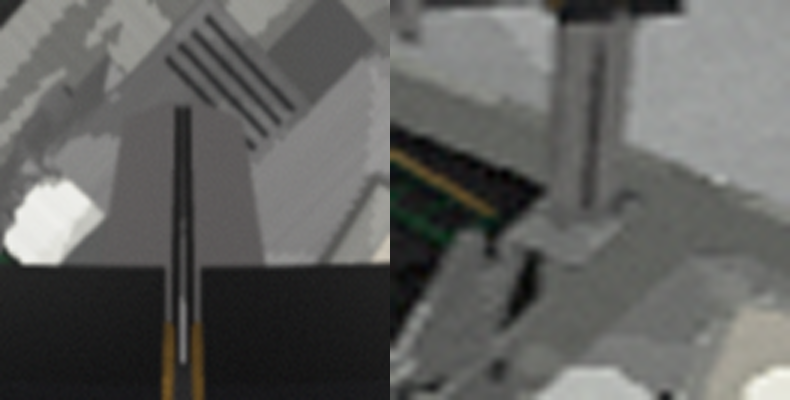

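move_arm:
  moves:
    - [0, [0, 0, -2], [0, 0, 0]]
    - [0, [0, 0, -2], [0, 0, 0]]
    - [0, [0, 0, -1], [0, 0, 0]]
    - [0, [0, 0, 0], [0, 0, 0]]

```text
t: 8.62
eef_pos: [553.9, 75.3, 74.5]
ee_rot: [0.225, 0.974, -0.0, -0.0]
contact_force: [1.1, -0.1, -0.6]
finger_gap: 0.6
```

Run:
```python
from h import *
from bench import *
import cv2,pickle
s=monitor.get_state();print(s['eef_pos'],s['contact_force'],s['ft_torque'])
w=capture('wrist')['image'];a=cv2.resize(w[190:310,190:320],(390,400),interpolation=cv2.INTER_CUBIC)
b=capture('scene')['image'];b=cv2.resize(b[165:215,280:330],(400,400),interpolation=cv2.INTER_CUBIC)
b0=cv2.resize(pickle.load(open('cams.pkl','rb'))[0]['image'][165:215,280:330],(400,400),interpolation=cv2.INTER_CUBIC)
cv2.imwrite('pics/c7.png',np.hstack([b0,b]));cv2.imwrite('pics/w7.png',cv2.resize(w,(800,600)))
```

```text
[553.85567287  75.25752323  74.49919885] [ 1.06525899 -0.05587903 -0.6138413 ] [-0.01160244  0.03794982  0.00372775]
```

View pics/c7.png

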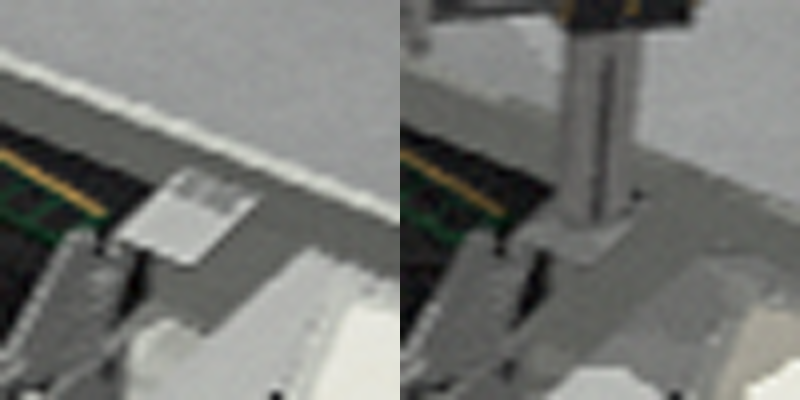

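View pics/w7.png

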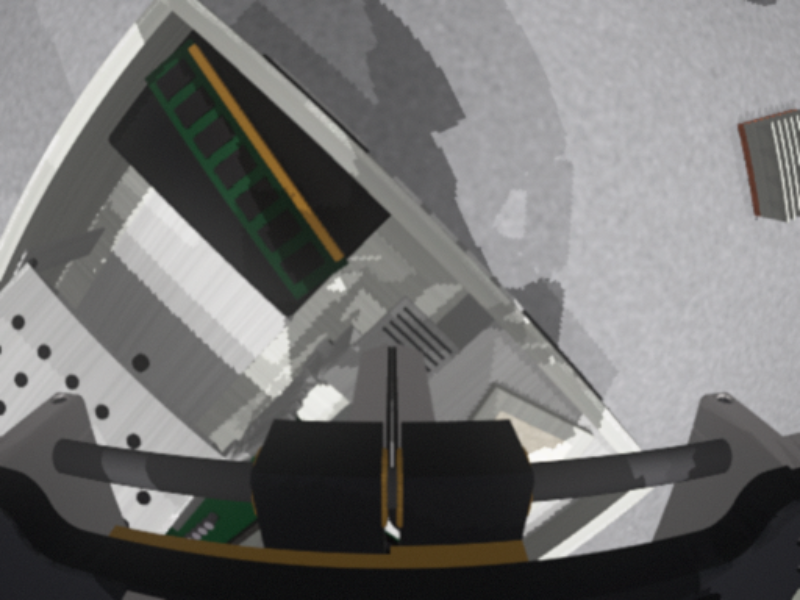

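```bash
python3 - <<'E'
from h import *
from bench import *
import pickle
S,T=pickle.load(open('cams.pkl','rb'))
s=monitor.get_state()
print('base',proj(T,[0,0,0]),proj(S,[0,0,0]))
print(proj(S,s['eef_pos']),proj(S,s['eef_pos']+[0,0,97]),proj(T,s['eef_pos']+[0,0,100]))
print([ (k,np.round(v,3)) for k,v in S.items() if k!='image'])
print(atz(T,206.4,168.7,95),atz(S,303.2,192.8,95))
E
python3 - <<'E'
import cv2
a=cv2.imread('pics/scene0.png')[100:180,140:260];a=cv2.resize(a,(600,400))
cv2.imwrite('pics/base.png',a)
import sys
sys.path.insert(0,'.')
from bench import capture
b=capture('scene')['image'];cv2.imwrite('pics/s8.png',cv2.resize(b[80:230,200:400],(800,600)))
E
```

```text
base [[231.4797314  351.33578594]] [[195.95557226 151.01391406]]
[[301.8463925  197.88247609]] [[303.92353015 171.30559363]] [[198.25625102 164.43049179]]
[('fov_y', np.float64(46.712)), ('cx', np.float64(252.076)), ('cy', np.float64(195.407)), ('eye', array([1381.395, -670.696,  881.522])), ('orientation', array([0.402, 0.214, 0.416, 0.787]))]
[554.89523364  63.80871204  95.        ] [556.87345968  76.44702764  95.        ]
```

View pics/s8.png

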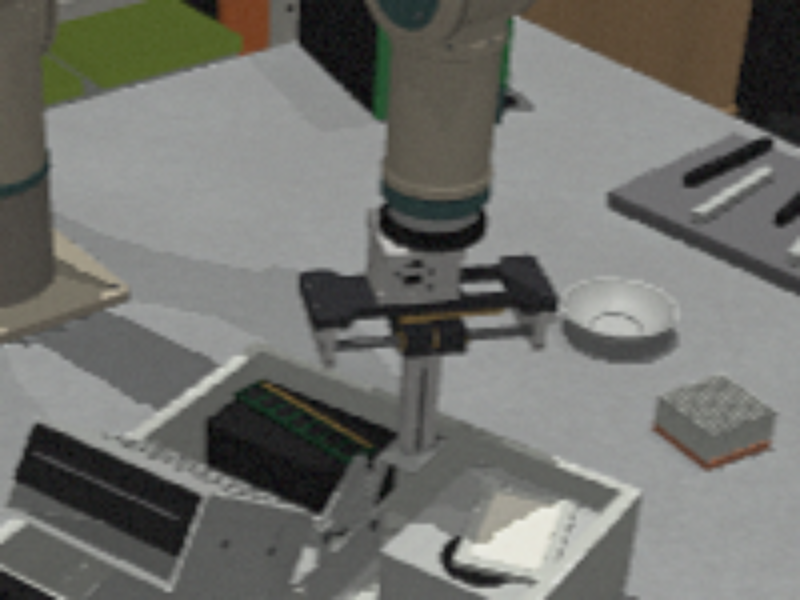

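View pics/base.png

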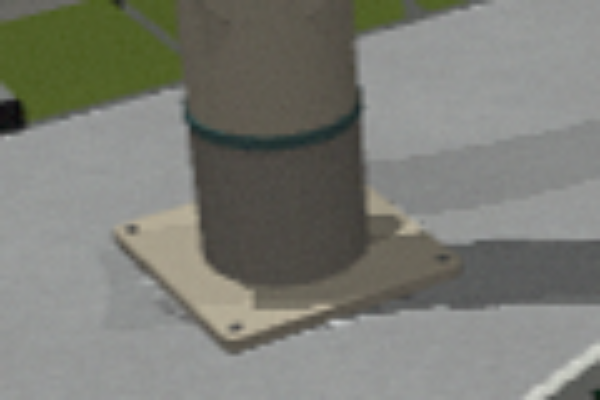

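move_arm:
  moves:
    - [0, [0, 0, -2], [0, 0, 0]]
    - [0, [0, 0, -2], [0, 0, 0]]
    - [0, [0, 0, 0], [0, 0, 0]]

```text
t: 9.15
eef_pos: [553.3, 77.9, 71.0]
ee_rot: [0.224, 0.975, 0.001, -0.001]
contact_force: [-2.9, 3.4, 6.8]
finger_gap: 0.5
```

move_arm:
  moves:
    - [0, [-0.5, 1.5, -2], [0, 0, 0]]
    - [0, [-0.5, 1.5, -2], [0, 0, 0]]
    - [0, [0, 0, 0], [0, 0, 0]]

```text
t: 9.52
eef_pos: [552.8, 77.8, 66.2]
ee_rot: [0.225, 0.974, -0.0, -0.0]
contact_force: [0.3, -0.4, 0.4]
finger_gap: 0.3
```

Run:
```python
from h import *
from bench import *
import cv2,pickle
s=monitor.get_state();print(s['eef_pos'],s['contact_force'],s['ft_torque'])
w=capture('wrist')['image'];a=cv2.resize(w[190:310,190:320],(400,400),interpolation=cv2.INTER_CUBIC)
b=capture('scene')['image'];b=cv2.resize(b[165:215,280:330],(400,400),interpolation=cv2.INTER_CUBIC)
cv2.imwrite('pics/c9.png',np.hstack([a,b]))
```

```text
[552.78581331  77.78422428  66.20277661] [ 0.34486356 -0.35240638  0.44482581] [-0.0328135   0.00805019 -0.04523405]
```

View pics/c9.png

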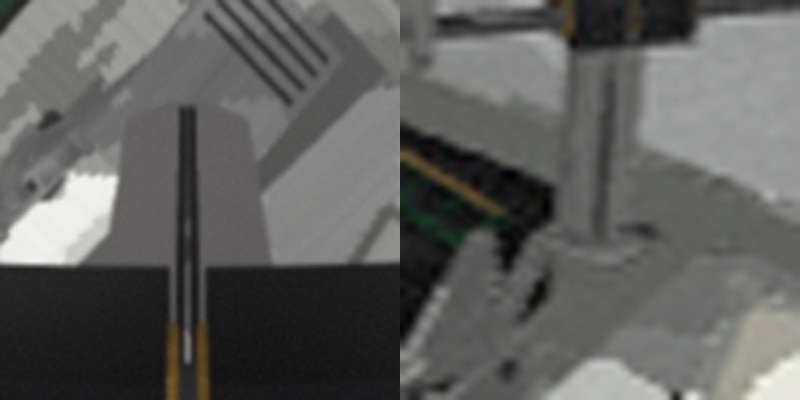

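move_arm:
  moves:
    - [0, [0, 0, 15], [0, 0, 0]]
    - [0, [0, 0, 35], [0, 0, 0]]
    - [0, [0, 0, 40], [0, 0, 0]]
    - [0, [0, -20, 40], [0, 0, 0]]
    - [0, [0, -40, 20], [0, 0, 0]]
    - [0, [0, -40, 0], [0, 0, 0]]
    - [0, [0, -20, 0], [0, 0, 0]]
    - [0, [0, 0, 0], [0, 0, 0]]

```text
t: 10.62
eef_pos: [553.0, -43.9, 217.7]
ee_rot: [0.227, 0.974, -0.0, 0.001]
contact_force: [-0.7, 0.5, 0.2]
finger_gap: 0.5
```

Run:
```python
from h import *
from bench import *
import cv2,pickle
s=monitor.get_state();print(s['eef_pos'],s['contact_force'],s['ft_torque'])
w=capture('wrist');cv2.imwrite('pics/w10.png',cv2.resize(w['image'],(800,600)));pickle.dump((s,w),open('w10.pkl','wb'))
for n in('cage_push','drive_cage','cage_hinge','pawl_tab'):print(n,search_frame('wrist',n)[:2])
b=capture('scene')['image'];cv2.imwrite('pics/s10.png',cv2.resize(b[150:300,180:380],(800,600),interpolation=cv2.INTER_CUBIC))
for n in('cage_push','pawl_tab'):print(n,search_frame('scene',n)[:2])
```

```text
[552.96008959 -43.87048661 217.66140281] [-0.68585428  0.47035249  0.15053718] [-0.0028164   0.04288613 -0.00689754]
cage_push [{'centre': [525.7, -117.3, 148.2], 'score': 0.55}]
drive_cage [{'centre': [523.3, -125.2, 140.9], 'score': 0.69}]
cage_hinge [{'centre': [523.7, -113.5, 143.8], 'score': 0.72}]
pawl_tab [{'centre': [548.0, 82.1, 83.3], 'score': 0.86}]
cage_push [{'centre': [565.4, -164.4, 138.7], 'score': 0.58}]
pawl_tab [{'centre': [553.2, 68.8, 78.7], 'score': 0.64}]
```

View pics/w10.png

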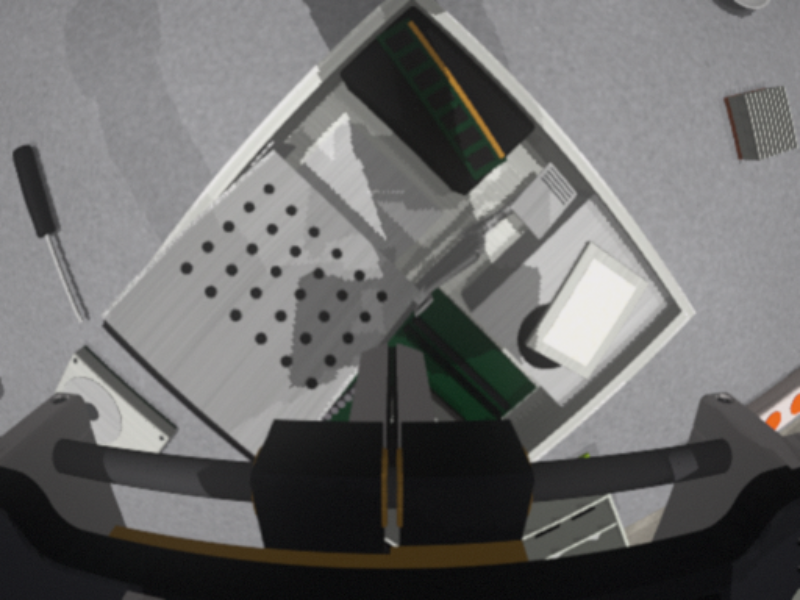

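View pics/s10.png

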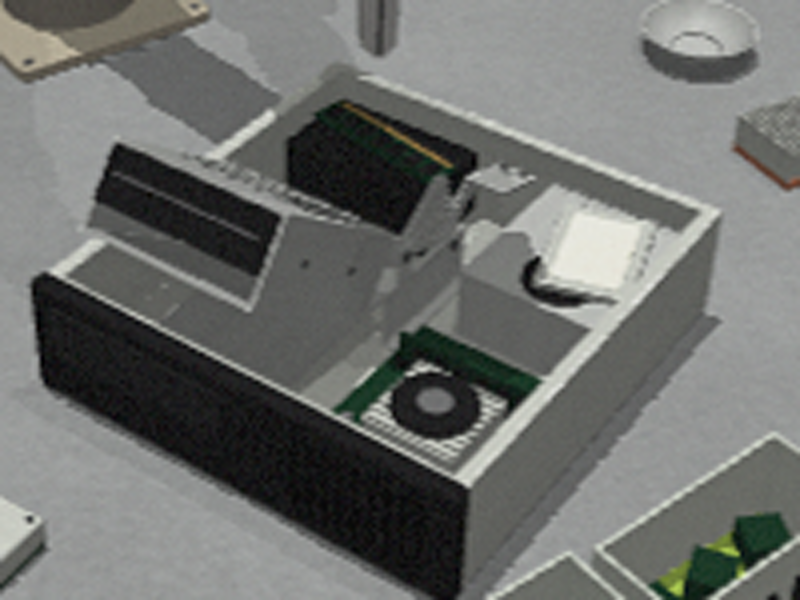

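Run:
```python
from h import *
import pickle
s,w=pickle.load(open('w10.pkl','rb'))
for q,z in(((105,322),183),((250,460),183),((275,152),92),((415,285),92),((408,0),98),((692,312),98)):
    print(q,z,watz(s,w,q[0]*.64,q[1]*.64,z).round(1))
```

```text
(105, 322) 183 [ 477.9 -207.8  183. ]
(250, 460) 183 [ 600.7 -170.1  183. ]
(275, 152) 92 [432.6 -77.9  92. ]
(415, 285) 92 [565.4 -31.3  92. ]
(408, 0) 98 [376.4  55.4  98. ]
(692, 312) 98 [690.1 175.   98. ]
```

move_arm:
  moves:
    - [0, [-3, -25, 0], [0, 0, 0]]
    - [0, [-5, -40, 0], [0, 0, 0]]
    - [0, [-5, -38, 0], [0, 0, 0]]
    - [0, [-3, -20, -10], [0, 0, 0]]
    - [0, [0, 0, -15], [0, 0, 0]]
    - [0, [0, 0, -5], [0, 0, 0]]
    - [0, [0, 0, 0], [0, 0, 0]]

```text
t: 11.9
eef_pos: [537.0, -162.9, 186.0]
ee_rot: [0.224, 0.975, 0.0, -0.001]
contact_force: [-0.4, 0.2, -0.4]
finger_gap: 0.4
```

Run:
```python
from h import *
from bench import *
import cv2,pickle
s=monitor.get_state();print(s['eef_pos'],s['contact_force'])
w=capture('wrist');w=cv2.resize(w['image'],(500,375))
b=capture('scene')['image'];b=cv2.resize(b[140:240,190:270],(300,375),interpolation=cv2.INTER_CUBIC)
cv2.imwrite('pics/c11.png',np.hstack([w,b]))
```

```text
[ 536.97558006 -162.91619227  185.96297614] [-0.3797211   0.22940507 -0.36005377]
```

View pics/c11.png

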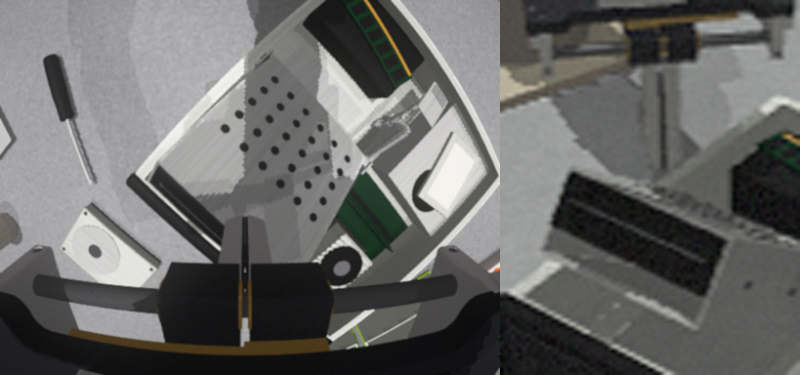

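move_arm:
  moves:
    - [0, [-5, -14, 0], [0, 0, 0]]
    - [0, [0, 0, -4], [0, 0, 0]]
    - [0, [0, 0, -4], [0, 0, 0]]
    - [0, [0, 0, -4], [0, 0, 0]]
    - [0, [0, 0, 0], [0, 0, 0]]

```text
t: 12.62
eef_pos: [531.7, -178.4, 174.1]
ee_rot: [0.225, 0.974, 0.0, -0.0]
contact_force: [-0.3, 0.2, 0.7]
finger_gap: 0.4
```

move_arm:
  moves:
    - [0, [0, 0, -4], [0, 0, 0]]
    - [0, [0, 0, -4], [0, 0, 0]]
    - [0, [0, 0, -4], [0, 0, 0]]
    - [0, [0, 0, 0], [0, 0, 0]]

```text
t: 13.12
eef_pos: [532.0, -179.0, 162.4]
ee_rot: [0.225, 0.974, -0.0, 0.0]
contact_force: [-0.9, 0.5, 0.2]
finger_gap: 0.3
```

Run:
```python
from h import *
from bench import *
import cv2,pickle
s=monitor.get_state();print(s['eef_pos'],s['contact_force'])
w=capture('wrist');w=cv2.resize(w['image'],(500,375))
b=capture('scene')['image'];b=cv2.resize(b[140:240,190:270],(300,375),interpolation=cv2.INTER_CUBIC)
cv2.imwrite('pics/c12.png',np.hstack([w,b]))
```

```text
[ 531.97602492 -178.98808373  162.44536876] [-0.86453149  0.45714758  0.18522979]
```

View pics/c12.png

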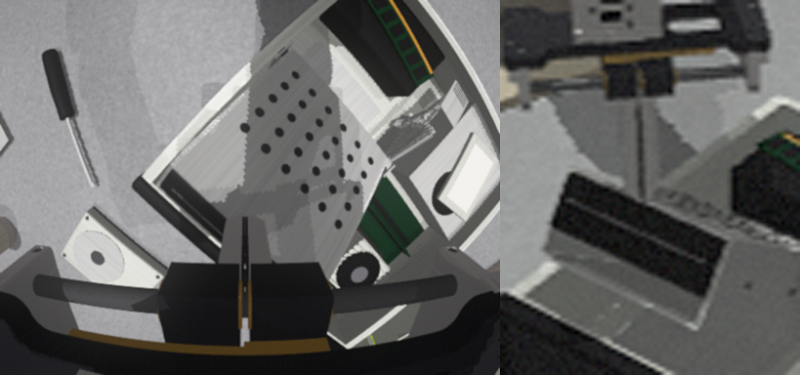

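move_arm:
  moves:
    - [0, [0, 0, -3], [0, 0, 0]]
    - [0, [0, 0, -3], [0, 0, 0]]
    - [0, [0, 0, -3], [0, 0, 0]]
    - [0, [0, 0, -3], [0, 0, 0]]
    - [0, [0, 0, 0], [0, 0, 0]]

```text
t: 13.85
eef_pos: [532.5, -179.7, 151.1]
ee_rot: [0.225, 0.974, -0.0, 0.001]
contact_force: [-0.1, 0.8, 0.4]
finger_gap: 0.5
```

move_arm:
  moves:
    - [0, [0, 0, -3], [0, 0, 0]]
    - [0, [0, 0, -3], [0, 0, 0]]
    - [0, [0, 0, -3], [0, 0, 0]]
    - [0, [0, 0, 0], [0, 0, 0]]

```text
t: 14.35
eef_pos: [531.6, -178.3, 141.0]
ee_rot: [0.225, 0.974, 0.0, -0.001]
contact_force: [0.5, 0.4, 1.0]
finger_gap: 0.3
```

Run:
```python
from h import *
from bench import *
import cv2,pickle
s=monitor.get_state();print(s['eef_pos'],s['contact_force'])
w=capture('wrist');w=cv2.resize(w['image'],(500,375))
b=capture('scene')['image'];b=cv2.resize(b[140:240,190:270],(300,375),interpolation=cv2.INTER_CUBIC)
cv2.imwrite('pics/c13.png',np.hstack([w,b]))
```

```text
[ 531.6083098  -178.30050086  141.03727117] [0.47865685 0.38063736 0.998804  ]
```

View pics/c13.png

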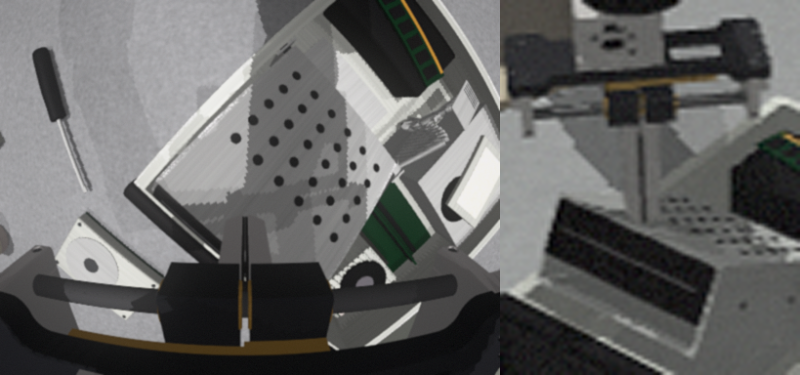

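move_arm:
  moves:
    - [0, [0.5, -2, -4], [0, 0, 0]]
    - [0, [0.5, -2, -4], [0, 0, 0]]
    - [0, [0.5, -2, -4], [0, 0, 0]]
    - [0, [0.5, -2, -4], [0, 0, 0]]
    - [0, [0.5, -1, -4], [0, 0, 0]]

```text
t: 15.08
eef_pos: [534.8, -188.3, 121.4]
ee_rot: [0.225, 0.974, -0.0, 0.0]
contact_force: [0.2, 0.2, 2.2]
finger_gap: 0.6
```

move_arm:
  moves:
    - [0, [0.5, -1, -4], [0, 0, 0]]
    - [0, [0.5, -1, -4], [0, 0, 0]]
    - [0, [0.5, -1, -4], [0, 0, 0]]
    - [0, [0.5, -1, -4], [0, 0, 0]]

```text
t: 15.58
eef_pos: [536.1, -192.0, 105.2]
ee_rot: [0.225, 0.974, -0.0, -0.0]
contact_force: [-0.2, -1.0, 3.1]
finger_gap: 0.6
```

Run:
```python
from h import *
from bench import *
import cv2,pickle
s=monitor.get_state();print(s['eef_pos'],s['contact_force'])
w=capture('wrist');w=cv2.resize(w['image'],(400,300))
b=capture('scene')['image'];b=cv2.resize(b[140:240,190:323],(400,300),interpolation=cv2.INTER_CUBIC)
cv2.imwrite('pics/c14.png',np.hstack([w,b]))
```

```text
[ 536.05198196 -191.9801754   105.22198678] [-0.23022382 -0.9878948   3.13598343]
```

View pics/c14.png

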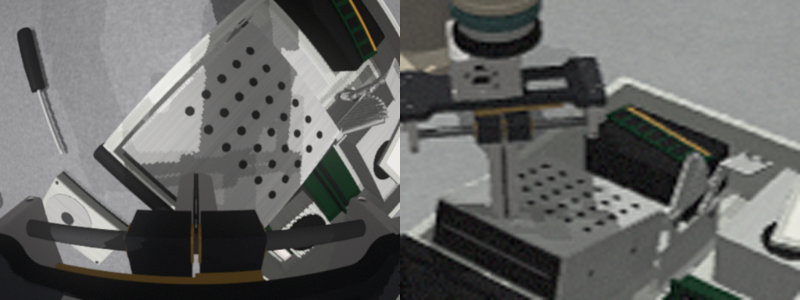

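move_arm:
  moves:
    - [0, [0, -0.5, -4], [0, 0, 0]]
    - [0, [0, -0.5, -4], [0, 0, 0]]
    - [0, [0, -0.5, -4], [0, 0, 0]]
    - [0, [0, 0, -3], [0, 0, 0]]
    - [0, [0, 0, 0], [0, 0, 0]]

```text
t: 16.3
eef_pos: [536.1, -192.7, 90.1]
ee_rot: [0.225, 0.974, 0.0, -0.001]
contact_force: [0.1, 0.1, 0.8]
finger_gap: 0.2
```

move_arm:
  moves:
    - [0, [0, 0, -3], [0, 0, 0]]
    - [0, [0, 0, -3], [0, 0, 0]]
    - [0, [0, 0, -3], [0, 0, 0]]
    - [0, [0, 0, -3], [0, 0, 0]]

```text
t: 16.8
eef_pos: [536.6, -193.4, 78.4]
ee_rot: [0.225, 0.974, -0.0, 0.0]
contact_force: [1.1, -1.2, 2.5]
finger_gap: 0.3
```

Run:
```python
from h import *
from bench import *
import cv2,pickle
s=monitor.get_state();print(s['eef_pos'],s['contact_force'])
w=capture('wrist');w=cv2.resize(w['image'],(400,300))
b=capture('scene')['image'];b=cv2.resize(b[140:240,190:323],(400,300),interpolation=cv2.INTER_CUBIC)
cv2.imwrite('pics/c15.png',np.hstack([w,b]))
```

```text
[ 536.5903803  -193.43850579   78.44270179] [ 1.10584261 -1.22902745  2.52246438]
```

View pics/c15.png

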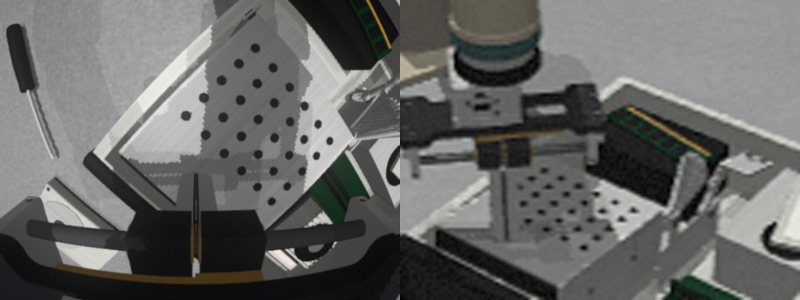

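move_arm:
  moves:
    - [0, [0, 0, -3], [0, 0, 0]]
    - [0, [0, 0, -3], [0, 0, 0]]
    - [0, [0, 0, -2], [0, 0, 0]]

```text
t: 17.27
eef_pos: [536.5, -193.4, 70.4]
ee_rot: [0.225, 0.974, -0.0, 0.0]
contact_force: [0.3, -2.4, 2.6]
finger_gap: 0.2
```

move_arm:
  moves:
    - [0, [0, 0, -2], [0, 0, 0]]
    - [0, [0, 0, -2], [0, 0, 0]]
    - [0, [0, 0, -2], [0, 0, 0]]

```text
t: 17.65
eef_pos: [536.6, -193.4, 66.1]
ee_rot: [0.225, 0.974, 0.0, 0.0]
contact_force: [-5.8, 0.6, 26.6]
finger_gap: 0.3
```

move_arm:
  moves:
    - [0, [0, 0, -0.5], [0, 0, 0]]
    - [0, [0, 0, 0], [0, 0, 0]]

```text
t: 17.9
eef_pos: [536.6, -193.4, 66.2]
ee_rot: [0.225, 0.974, 0.0, 0.0]
contact_force: [-4.3, 1.8, 18.7]
finger_gap: 0.4
```

move_arm:
  moves:
    - [0, [0, 0, 5], [0, 0, 0]]
    - [0, [0, 0, 25], [0, 0, 0]]
    - [0, [0, 10, 40], [0, 0, 0]]
    - [0, [0, 30, 40], [0, 0, 0]]
    - [0, [-10, 40, 30], [0, 0, 0]]
    - [0, [-20, 45, 20], [0, 0, 0]]
    - [0, [-20, 45, 0], [0, 0, 0]]
    - [0, [-20, 45, 0], [0, 0, 0]]
    - [0, [-20, 45, 0], [0, 0, 0]]
    - [0, [-20, 45, 0], [0, 0, 0]]
    - [0, [-20, 45, 0], [0, 0, 0]]
    - [0, [-10, 40, 0], [0, 0, 0]]
    - [0, [0, 30, 0], [0, 0, 0]]
    - [0, [0, 0, 0], [0, 0, 0]]

```text
t: 19.65
eef_pos: [395.0, 229.0, 223.5]
ee_rot: [0.223, 0.975, -0.0, -0.001]
contact_force: [0.1, -0.7, -0.6]
finger_gap: 0.2
```

Run:
```python
from h import *
from bench import *
import cv2,pickle
s=monitor.get_state();print(s['t'],s['eef_pos'],s['contact_force'])
b=capture('scene')['image'];cv2.imwrite('pics/s16.png',cv2.resize(b[150:300,180:380],(800,600),interpolation=cv2.INTER_CUBIC))
for n in('cage_push','drive_cage','pawl_tab'):print(n,search_frame('scene',n)[:2])
b=capture('top')['image'];cv2.imwrite('pics/t16.png',cv2.resize(b[75:245,155:335],(630,595),interpolation=cv2.INTER_CUBIC))
for n in('cage_push','drive_cage','pawl_tab'):print(n,search_frame('top',n)[:2])
```

```text
19.65 [395.03940866 229.04214564 223.54080367] [ 0.13486106 -0.68833063 -0.55894287]
cage_push [{'centre': [560.8, -132.3, 90.1], 'score': 0.95}]
drive_cage [{'centre': [561.0, -132.9, 92.8], 'score': 0.84}, {'centre': [594.1, 372.0, 33.8], 'score': 0.38}]
pawl_tab [{'centre': [550.2, 65.7, 79.5], 'score': 0.63}]
cage_push [{'centre': [528.1, -135.0, 92.8], 'score': 0.77}]
drive_cage [{'centre': [531.5, -135.6, 95.6], 'score': 0.81}]
pawl_tab [{'centre': [549.1, 80.8, 84.8], 'score': 0.63}]
```

View pics/s16.png

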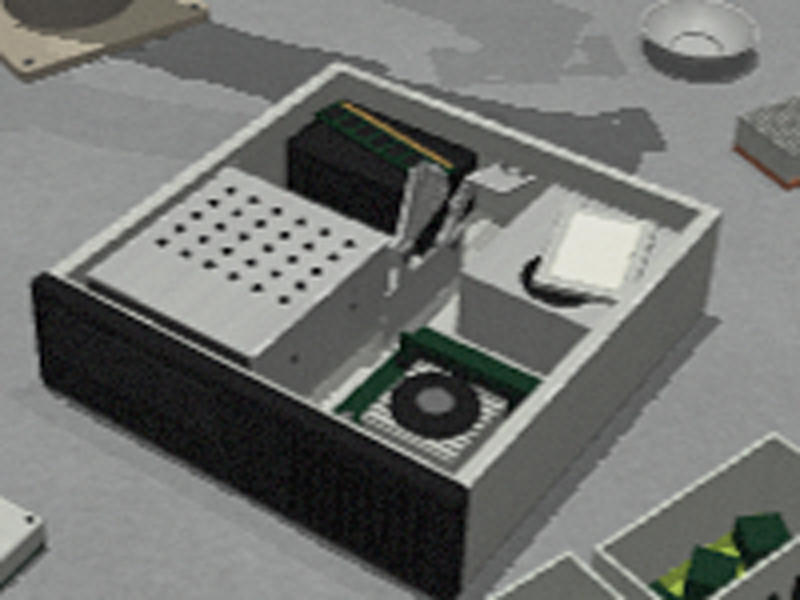

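View pics/t16.png

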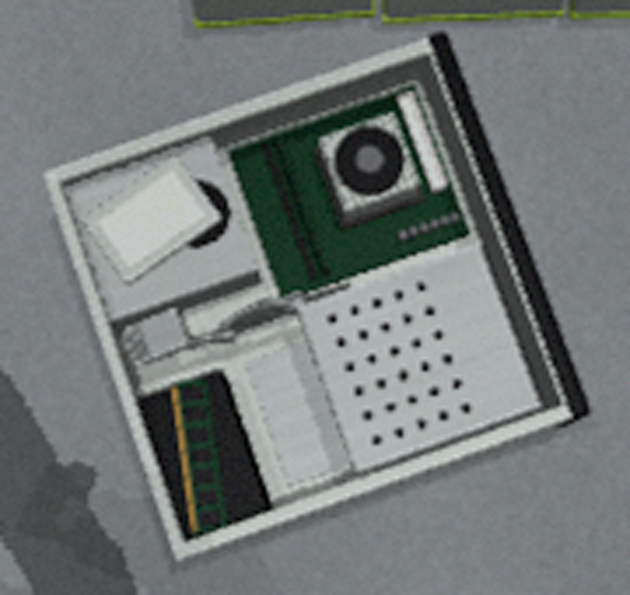

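```bash
python3 -c "
from bench import *
print(close_job())"
```

```text
the job is handed in; nothing more can be done
None
```

The pawl is tripped free and the drive cage is down, level just under the rim of the case. I handed the job in at about 20 s with the arm clear.

**Pawl:** I pressed the thumb tab with the shut fingertips until it gave way. Force peaked at about 7 N, then fell to zero. Afterwards the cameras put the tab at 79–85 mm, further to the rear, and it stayed there.

**Cage:** I pushed near the free end with low force until it met a hard stop. The reading was 27 N at the stop, then 19 N in a dwell with no further movement. The final pictures put the top plate at 90–96 mm (92 mm is home). The memory module and small drive had not moved.

**Checks that disagreed:**
- **Height offset:** the fingertips made contact about 26 mm lower on the reported tool position than the stated heights imply. I could not explain this, so I went by force and pictures instead.
- **Camera mismatch:** the top and scene cameras disagreed by 15–30 mm in the horizontal position of some parts.
- **How far home:** that the cage is home to the last millimetre rests on the hard stop and the pictures. I did not press a second time to confirm it.

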